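# Make up two laboratory kits

## Task

Make up the two kits. In the three-compartment tray, stand the large conical flask in the compartment next to the wire carrying loop, the brown bottle in the middle one and the measuring cylinder in the last; in the two-compartment tray, stand the small conical flask in the compartment next to the loop and the squat lidded jar in the other. Set each one down gently, not dropped, upright on its compartment's floor, and leave the volumetric flask and the beaker standing where they are.

Things in the scene. Friction and masses are not known exactly. Their poses are not given: they have to be found in the camera images.
- flask_large: Large conical glass flask (sizes in mm): foot diameter 67, cone narrowing from 8 to 70 height, straight neck diameter 28 from height 70 to 110, rim diameter 33 at the top, height 114. About 0.11 kg. Origin: centre of the underside; z up. Stands loose and upright on the bench at the start.
- flask_small: Small conical glass flask of the same shape: foot diameter 50, cone up to height 48, straight neck diameter 22 from height 48 to 79, rim diameter 26 at the top, height 82. About 0.06 kg. Origin: centre of the underside; z up. Stands loose and upright on the bench at the start.
- bottle: Brown glass reagent bottle with a black screw cap: body diameter 48 up to height 72, shoulder to 85, cap diameter 30 from height 85 to the top at 112. About 0.16 kg. Origin: centre of the underside; z up. Stands loose and upright on the bench at the start.
- cylinder: Measuring cylinder: white round foot diameter 56 and 8 thick, tapering to a straight glass tube of diameter 22 from height 14 to the top at 150. About 0.08 kg. Origin: centre of the underside; z up. Stands loose and upright on the bench at the start.
- jar: Squat white plastic jar: body diameter 52 up to height 42, grey lid diameter 56 from height 42 to the top at 60. About 0.08 kg. Origin: centre of the underside; z up. Stands loose and upright on the bench at the start.
- tray_long: Three-compartment grey tray, fixed to the bench (mm). Three square compartments in a row along its y, each 84 x 84 inside; walls 4 thick, 28 high; outside 92 x 268 (x by y). A wire loop juts 32 from its -y end only, 20 up. Origin: centre of the underside, z up. Compartment centres (tray frame): x = 0, y = -88 (next to the loop), 0 (middle), +88 (last); floor at z = 4.
- tray_short: Two-compartment grey tray, fixed to the bench (mm). Two square compartments in a row along its y, each 84 x 84 inside; walls 4 thick, 28 high; outside 92 x 180 (x by y). A wire loop juts 32 from its -y end only, 20 up. Origin: centre of the underside, z up. Compartment centres (tray frame): x = 0, y = -44 (next to the loop), +44 (other); floor at z = 4.
- volumetric: Volumetric flask, to be left alone: pear-shaped glass bulb diameter 60, thin neck diameter 15 from height 60, white stopper, height 148. Origin: centre of the underside; z up. Stands loose and upright on the bench at the start.
- beaker: Open glass beaker, to be left alone: rim diameter 68, height 85. Origin: centre of the underside; z up. Stands loose and upright on the bench at the start.
There are look-alikes about, which are no part of the job. What is shaped like the jar but orange is not meant.

How it is judged (in metres and radians):
At the end, for the whole second after the job is handed in: Each of the five stands in its named compartment: within 20 mm of its centre along both tray axes, underside under 10 mm above the tray's, within 0.1 rad of upright, at rest. Volumetric flask and beaker within 30 mm of their starts, upright within 0.2 rad (x of flask_large in the frame of tray_long between -0.02 and 0.02 m and y of flask_large in the frame of tray_long between -0.108 and -0.068 m and z of each of flask_large, bottle, cylinder in the frame of tray_long below 0.01 m and angle between each of flask_large, bottle, cylinder, flask_small, jar's own z axis and vertical below 0.1 rad and linear speed of each of flask_large, bottle, cylinder, flask_small, jar below 0.02 m/s and angular speed of each of flask_large, bottle, cylinder, flask_small, jar below 0.2 rad/s and x of bottle in the frame of tray_long between -0.02 and 0.02 m and y of bottle in the frame of tray_long between -0.02 and 0.02 m and x of cylinder in the frame of tray_long between -0.02 and 0.02 m and y of cylinder in the frame of tray_long between 0.068 and 0.108 m and x of flask_small in the frame of tray_short between -0.02 and 0.02 m and y of flask_small in the frame of tray_short between -0.064 and -0.024 m and z of each of flask_small, jar in the frame of tray_short below 0.01 m and x of jar in the frame of tray_short between -0.02 and 0.02 m and y of jar in the frame of tray_short between 0.024 and 0.064 m and distance of each of volumetric, beaker from where it was at the start of the episode below 0.03 m and angle between each of volumetric, beaker's own z axis and vertical below 0.2 rad); the robot touches nothing.
It fails at once if one of the five things falls freely: faster than 0.6 m/s while the fingers do not touch it (a drop of about 18 mm) ((linear speed of flask_large above 0.6 m/s and contact force between the fingers and flask_large below 0.05 N) or (linear speed of bottle above 0.6 m/s and contact force between the fingers and bottle below 0.05 N) or (linear speed of cylinder above 0.6 m/s and contact force between the fingers and cylinder below 0.05 N) or (linear speed of flask_small above 0.6 m/s and contact force between the fingers and flask_small below 0.05 N) or (linear speed of jar above 0.6 m/s and contact force between the fingers and jar below 0.05 N)).
It fails at once if the volumetric flask or the beaker is knocked over or carried off (tilt above 0.5 rad or moved more than 50 mm) (angle between any of volumetric, beaker's own z axis and vertical above 0.5 rad or distance of any of volumetric, beaker from where it was at the start of the episode above 0.05 m).
It also fails if it takes over 102 s, if anything falls off the work surface, if the arm or the gripper's body presses on something with over 40 N, if the wrist force passes 120 N, or if a joint passes its speed limit or range.

## Robot

A 6-joint arm with a two-finger parallel gripper is mounted at the origin on the work surface. World frame = base frame: x ahead of the robot, y to its left, z up, the work surface at z = 0. Lengths are in m, angles in degrees, forces in N, time in s.
With the tool pointing down it reaches from about 0.35 to 0.875 m from the base axis. Payload 4.2 kg.
Tool frame: the origin (TCP) lies midway between the tips of the shut fingers; the grasp point (between the pads) lies 19 mm behind it (r.pinch_z is the distance from the TCP to the grasp point, in m); z points along the fingers, y is the line along which they close (so a half turn about z gives the same grasp; the last joint's range is limited). The gripper opens to 87 mm and grips with 3 to 60 N. Pads are 19 mm wide; open, the fingers measure 117 mm over their backs; the gripper's body (75 mm by 190 mm) begins 51 mm behind the grasp point.
Start: joints at [-53.022, 22.042, 0.453, 0, -68.411, -14.817], TCP at [0.236, -0.579, 0.223] pointing down, gripper open.
Joint ranges: [-179.83, 179.83], [-69.29, 118.12], [-61.27, 80.66], [-181.25, 117.63], [-171.15, -9.14], [-177.46, 177.46]. Speed limits (degrees/s): [159.86, 159.86, 180, 180, 180, 180].

## Interface

Orientations are given as a 3x3 rotation matrix whose columns are the frame's x, y, z axes.
In Python, from station import r, imaging, models gives the robot as it stands. The module is installed in compiled form; this text tells all that it offers.
- The arm moves only by the tool apply_moves, never from a script. Its argument "moves" is a list of rows, each a list of 2 entries, a list of its own where there are three numbers: the shift along the tool's x, y, z in m, then the turn about the tool's z in degrees. A call has 1 to 5 rows; each row shifts and turns the commanded pose from where the row before left it, along the tool's axes as they then stand; what a row does not reach is not made up. A row lasts 1/12 s, in which the tool goes at most 41.7 mm and 7.16 degrees, less where a joint would pass 70% of its speed; a pose out of reach is approached as far as the arm can. A call is refused whole if a number of a shift passes 0.0417 or a number of a turn 7.16, either way. A call with a gripper value outside its range is refused whole. "hand" is the finger opening in m, from 0 to 0.087, set as the call begins (left out, the last holds). The fingers move at their own pace and stop on an object; the grip force is fixed at half the most. Time passes only in rows, so rows that do not move let the fingers close. It gives the time, the measured TCP pose, the force, the opening and the grip force at its end, in the units of the state.
- r.sense(): the state, without advancing time (a new reading comes with each control period).
- imaging.capture(name): name is "scene" or "top" or "wrist"; returns a dict with "frame" (420x560x3 uint8, blue, green, red), "intrinsics" (3x3 intrinsics, pixels), "eye" and "orientation" of the camera in the world. Camera axes: x right, y down, z forward; pixel columns grow to the right and rows downward; lengths in m; the calibration is good to about 2 mm. A picture is of the moment at which its call begins. There is no depth.
- r.finish_job(): hands the job in; it is judged then, once.
Trained networks look in a picture, given as the dict that the camera call returned (one of the last four; its "shot" number tells which), for a name from the list of things; names that differ only in an ending like _2 or _b are one class to them, and where a whole thing is asked for, a point or a joint stands for the part that bears it (a point fixed in the world has none). Each returns a list of dicts, best first, with "confidence" (0 to 1); they miss things now and then, are a little off and sometimes report something else, mostly with a low value. They report only what shows in the picture. A call takes as long as a camera call. They do not tell look-alikes from the thing itself.
- models.cut_out(picture, target): "region" (420x560 bool, what is visible of it) and "extent" ([left, top, width, height] as shares, 0 to 1, of the picture: columns of its width, rows of its height, round what is visible of it).
- models.place_of(picture, target): "at" ([column, row] as shares, 0 to 1, of the picture: columns of its width, rows of its height: a listed point, or the origin of a listed thing).
The state is a dict: "time_s": time; "joints": joint angles; "joint_velocities": joint speeds; "effort": joint torques, N m; "tcp_pos": TCP position; "ee_rot": TCP orientation; "wrist_force": force on the tool from outside, world axes, zero at the start; "moment": the same for the moment, N m; "gripper_width": opening from 0.0 (shut) to 1.0 (fully open); "gripper_force": force on a finger pad.
Only numpy, scipy, OpenCV 4.12 (cv2) and the standard library are available. Lean on these libraries where they do the work, as an engineer would, in place of code of your own. Each camera call takes 0.05 s, during which the arm holds its last target. There are 200 camera calls.

## Working session

There is one attempt and no reset: what is moved stays moved. The work goes in short steps, Python scripts to look and compute and a tool call to move; the robot and the scene stay as the last step left them, time stands still between calls to the robot, and variables do not carry over. Pictures are saved under pics/ and viewed, at most 14 in all, crops included, and the job is handed in when it is done.

Besides the shell and the picture viewer there is one more tool, called after "Call:" by a JSON object that holds its "name" and its "arguments". apply_moves: Moves the arm, as the interface text tells. Its arguments: {"type":"object","properties":{"moves":{"type":"array"},"hand":{"type":"number"}},"required":["moves"]}

```bash
mkdir -p pics
cat > h.py <<'E'
import numpy as np, cv2
from station import r, imaging, models
def ray(p,uv):
    K=np.array(p["intrinsics"]);R=np.array(p["orientation"])
    d=R@np.linalg.inv(K)@np.array([uv[0],uv[1],1.]);return np.array(p["eye"]),d
def at_z(p,uv,z):
    e,d=ray(p,uv);return e+d*(z-e[2])/d[2]
def proj(p,X):
    K=np.array(p["intrinsics"]);R=np.array(p["orientation"])
    c=R.T@(np.array(X)-np.array(p["eye"]));q=K@c;return q[:2]/q[2]
names="flask_large flask_small bottle cylinder jar tray_long tray_short volumetric beaker".split()
E
python3 - <<'E'
from h import *
for c in ["top","scene"]:
    p=imaging.capture(c);cv2.imwrite(f"pics/{c}0.png",p["frame"])
    print(c,np.round(p["eye"],3),np.round(p["orientation"],2).tolist())
    for n in names:
        for d in models.place_of(p,n)[:4]:
            uv=np.array(d["at"])*[560,420]
            print(n,round(d["confidence"],2),uv.round(),at_z(p,uv,0)[:2].round(3))
s=r.sense();print(s["time_s"],s["tcp_pos"],np.round(s["ee_rot"],3).tolist(),r.pinch_z)
E
```

```text
top [0.385 0.007 1.046] [[0.01, -0.99, 0.12], [-1.0, -0.01, -0.01], [0.01, -0.12, -0.99]]
flask_large 0.78 [125. 248.] [0.437 0.346]
flask_small 0.97 [173. 233.] [0.471 0.237]
bottle 0.74 [383. 222.] [ 0.501 -0.247]
cylinder 0.56 [439. 248.] [ 0.442 -0.373]
jar 0.9 [323. 254.] [ 0.426 -0.105]
jar 0.65 [277. 286.] [ 0.352 -0.001]
tray_long 0.9 [207. 165.] [0.63  0.163]
tray_long 0.7 [439. 246.] [ 0.447 -0.375]
tray_short 0.57 [353. 178.] [ 0.602 -0.178]
volumetric 0.62 [225. 254.] [0.425 0.119]
beaker 0.92 [276. 238.] [0.461 0.002]
scene [1.122 0.147 0.943] [[-0.26, 0.79, -0.55], [0.97, 0.22, -0.14], [0.01, -0.57, -0.82]]
flask_large 0.74 [416. 221.] [0.436 0.345]
flask_small 0.65 [374. 225.] [0.478 0.239]
bottle 0.75 [200. 191.] [ 0.497 -0.243]
cylinder 0.85 [164. 172.] [ 0.46  -0.367]
jar 0.97 [254. 185.] [ 0.437 -0.106]
jar 0.83 [296. 168.] [ 0.344 -0.006]
tray_long 0.61 [336. 271.] [0.637 0.167]
tray_long 0.44 [414. 220.] [0.434 0.341]
tray_short 0.64 [209. 231.] [ 0.613 -0.174]
volumetric 0.94 [335. 200.] [0.427 0.125]
volumetric 0.28 [370. 222.] [0.473 0.228]
beaker 0.79 [288. 203.] [0.47  0.002]
beaker 0.7 [165. 169.] [ 0.45  -0.369]
beaker 0.33 [335. 265.] [0.623 0.163]
1.0 [ 0.23578737 -0.57878397  0.22255136] [[-0.926, -0.377, -0.0], [-0.377, 0.926, 0.0], [0.0, 0.0, -1.0]] 0.0187
```

Run:
```python
import cv2
for n in ["top0","scene0"]:
    a=cv2.imread(f"pics/{n}.png");a=a[100:340,60:500] if n=="top0" else a[120:340,100:480]
    cv2.imwrite(f"pics/{n}c.png",cv2.resize(a,(800,int(a.shape[0]*800/a.shape[1])),interpolation=cv2.INTER_CUBIC))
```

```text
(no output)
```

View pics/top0c.png

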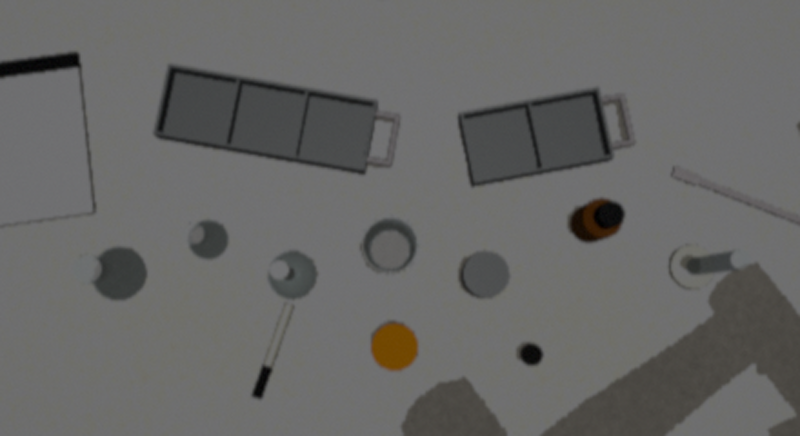

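View pics/scene0c.png

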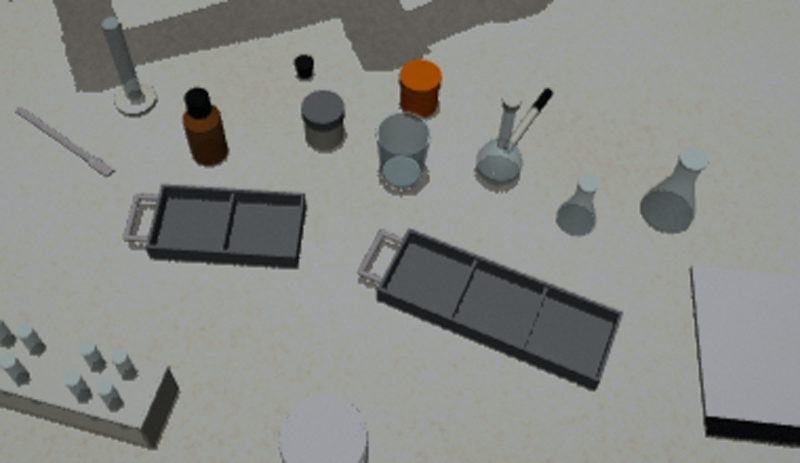

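The top crop shows the large flask at (118,272), small flask (208,238), volumetric (292,274), beaker (390,245), bottle (600,218), cylinder foot (693,265) and both tray loops on the right, which is world −y.

Jar candidates are the grey-lidded one at crop (485,274), top px (327,251), and the orange one at crop (395,346), top px (277,290). The jar is described as white with a grey lid, so it is the first one, and I'll confirm it in an enlarged crop. Next I refine the poses by fitting silhouettes.

```bash
cat > fit.py <<'E'
from h import *
from scipy.optimize import minimize
P=dict(flask_large=[(0,67),(8,67),(70,28),(110,28),(110,33),(114,33)],flask_small=[(0,50),(6,50),(48,22),(79,22),(79,26),(82,26)],
 bottle=[(0,48),(72,48),(85,30),(112,30)],cylinder=[(0,56),(8,56),(14,22),(150,22)],jar=[(0,52),(42,52),(42,56),(60,56)])
t=np.linspace(0,2*np.pi,32)
def pieces(n,q):
    if n in P:
        C=[np.c_[q[0]+d/2e3*np.cos(t),q[1]+d/2e3*np.sin(t),0*t+z/1e3] for z,d in P[n]]
        return [np.r_[a,b] for a,b in zip(C,C[1:])]
    L=.134 if n=="tray_long" else .09
    c,s=np.cos(q[2]),np.sin(q[2])
    def box(x,y0,y1,z0,z1): return np.array([[q[0]+c*a-s*b,q[1]+s*a+c*b,z] for a in(-x,x) for b in(y0,y1) for z in(z0,z1)])
    return [box(.046,-L,L,0,.028)]
def mask(p,n,q):
    m=np.zeros((1680,2240),np.uint8)
    for X in pieces(n,q):
        uv=np.array([proj(p,x) for x in X])*4+2
        cv2.fillConvexPoly(m,cv2.convexHull(uv.astype(np.int32)),1)
    return cv2.resize(m.astype(np.float32),(560,420),interpolation=cv2.INTER_AREA)
def fit(n,q0,obs):
    def cost(q): 
        return -sum(np.minimum(a:=mask(p,n,q),M).sum()/np.maximum(a,M).sum() for p,M in obs)
    q0=np.array(q0,float);S=np.vstack([q0]+[q0+np.eye(len(q0))[i]*(.012 if i<2 else .08) for i in range(len(q0))])
    o=minimize(cost,q0,method="Nelder-Mead",options=dict(initial_simplex=S,xatol=3e-4,fatol=1e-4,maxiter=90));return o.x,-o.fun
def look(n,q0,cams=("top","scene"),pics=None):
    pics=pics or [imaging.capture(c) for c in cams];obs=[]
    for p in pics:
        for d in models.cut_out(p,n):
            M=d["region"].astype(np.float32);a=mask(p,n,q0)
            if np.minimum(a,M).sum()>.25*np.maximum(a,M).sum(): obs.append((p,M));break
    out=[(q.round(3),round(s,2)) for q,s in [fit(n,q0,[o]) for o in obs]+([fit(n,q0,obs)] if len(obs)>1 else [])]
    return out
E
python3 - <<'E'
from fit import *
pics=[imaging.capture(c) for c in("top","scene")]
G=dict(flask_large=(.436,.345),flask_small=(.474,.238),bottle=(.499,-.245),cylinder=(.45,-.372),jar=(.432,-.106),tray_long=(.633,.165,-.165),tray_short=(.607,-.176,.13))
for n,q in G.items(): print(n,look(n,q,pics=pics))
f=pics[1]["frame"][130:230,180:340];cv2.imwrite("pics/jar.png",cv2.resize(f,None,fx=4,fy=4,interpolation=cv2.INTER_CUBIC))
print(r.sense()["time_s"])
E
```

```text
flask_large [(array([0.432, 0.344]), np.float64(0.93)), (array([0.434, 0.346]), np.float64(0.96)), (array([0.432, 0.346]), np.float64(1.88))]
flask_small [(array([0.475, 0.235]), np.float64(0.91)), (array([0.475, 0.237]), np.float64(0.94)), (array([0.475, 0.236]), np.float64(1.83))]
bottle [(array([ 0.499, -0.247]), np.float64(0.92)), (array([ 0.5  , -0.244]), np.float64(0.96)), (array([ 0.5  , -0.245]), np.float64(1.87))]
cylinder [(array([ 0.445, -0.374]), np.float64(0.94)), (array([ 0.447, -0.372]), np.float64(0.9)), (array([ 0.445, -0.373]), np.float64(1.82))]
jar [(array([ 0.432, -0.108]), np.float64(0.94)), (array([ 0.434, -0.108]), np.float64(0.95)), (array([ 0.432, -0.108]), np.float64(1.88))]
tray_long [(array([ 0.628,  0.162, -0.166]), np.float64(0.93)), (array([ 0.63 ,  0.165, -0.164]), np.float64(0.94)), (array([ 0.629,  0.163, -0.168]), np.float64(1.87))]
tray_short [(array([ 0.608, -0.178,  0.187]), np.float64(0.93)), (array([ 0.61 , -0.176,  0.189]), np.float64(0.93)), (array([ 0.609, -0.177,  0.2  ]), np.float64(1.85))]
1.8
```

View pics/jar.png

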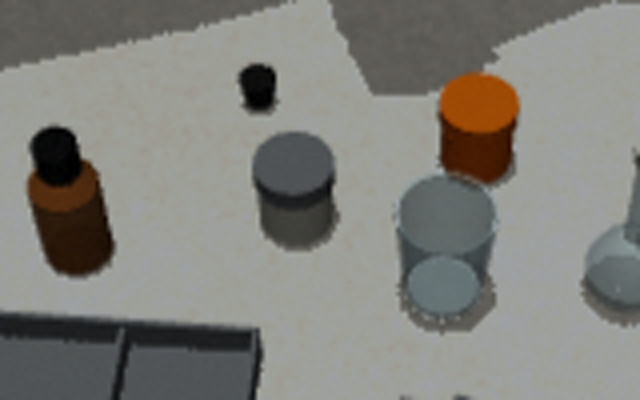

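Call:
{"name": "apply_moves", "arguments": {"moves": [[[0,0,0],-7.16],[[0,0,0],-7.16],[[0,0,0],-7.16],[[0,0,0],-7.16],[[0,0,0],-7.16]], "hand": 0.087}}

```text
time_s: 2.22
tcp_pos: [0.2358, -0.5788, 0.2225]
ee_rot: [[-0.525, -0.851, -0.0], [-0.851, 0.525, 0.0], [0.0, 0.0, -1.0]]
wrist_force: [-0.3, -0.3, -0.1]
gripper_width: 1.002
gripper_force: 0.0
```

Call:
{"name": "apply_moves", "arguments": {"moves": [[[0,0,0],-7.16],[[0,0,0],-7.16],[[0,0,0],-7.16],[[0,0,0],-7.16],[[0,0,0],-3.4]]}}

```text
time_s: 2.63
tcp_pos: [0.2358, -0.5788, 0.2226]
ee_rot: [[0.005, -1.0, -0.0], [-1.0, -0.005, -0.0], [0.0, 0.0, -1.0]]
wrist_force: [-0.1, -1.1, 0.3]
gripper_width: 1.0
gripper_force: 0.0
```

Call:
{"name": "apply_moves", "arguments": {"moves": [[[-0.03,-0.024,0],0],[[-0.03,-0.024,0],0],[[-0.03,-0.024,0],0],[[-0.03,-0.024,0],0],[[-0.03,-0.024,0],0]]}}

```text
time_s: 3.05
tcp_pos: [0.3565, -0.4274, 0.2227]
ee_rot: [[-0.0, -1.0, 0.0], [-1.0, 0.0, -0.0], [0.0, -0.0, -1.0]]
wrist_force: [-0.5, -0.7, 0.3]
gripper_width: 0.997
gripper_force: 0.0
```

Call:
{"name": "apply_moves", "arguments": {"moves": [[[-0.03,-0.024,0],0],[[-0.03,-0.024,0],0],[[-0.03,-0.024,0],0],[[-0.03,-0.024,0],0],[[-0.03,-0.024,0],0]]}}

```text
time_s: 3.47
tcp_pos: [0.4767, -0.2771, 0.2229]
ee_rot: [[0.0, -1.0, 0.001], [-1.0, -0.0, -0.0], [0.0, -0.001, -1.0]]
wrist_force: [0.3, -1.2, 0.6]
gripper_width: 0.999
gripper_force: 0.0
```

Call:
{"name": "apply_moves", "arguments": {"moves": [[[-0.017,-0.012,0],0],[[-0.017,-0.012,0],0],[[0,0,0],0]]}}

```text
time_s: 3.72
tcp_pos: [0.5018, -0.2422, 0.2226]
ee_rot: [[0.004, -1.0, 0.001], [-1.0, -0.004, 0.0], [-0.0, -0.001, -1.0]]
wrist_force: [-0.4, -0.2, -0.4]
gripper_width: 1.002
gripper_force: 0.0
```

Call:
{"name": "apply_moves", "arguments": {"moves": [[[0,0,0.034],0],[[0,0,0.034],0],[[0,0,0.034],0],[[0,0,0.024],0],[[0,0,0.01],0]]}}

```text
time_s: 4.13
tcp_pos: [0.4969, -0.2446, 0.0829]
ee_rot: [[-0.001, -1.0, -0.007], [-1.0, 0.001, 0.002], [-0.002, 0.007, -1.0]]
wrist_force: [-0.9, -0.1, 0.7]
gripper_width: 0.997
gripper_force: 0.0
```

Call:
{"name": "apply_moves", "arguments": {"moves": [[[0,0,0],0],[[0,0,0],0],[[0,0,0],0],[[0,0,0],0],[[0,0,0],0]], "hand": 0.01}}

```text
time_s: 4.55
tcp_pos: [0.5008, -0.2451, 0.0882]
ee_rot: [[0.0, -1.0, 0.003], [-1.0, -0.0, -0.001], [0.001, -0.003, -1.0]]
wrist_force: [-0.4, 0.3, 0.1]
gripper_width: 0.707
gripper_force: 0.0
```

Call:
{"name": "apply_moves", "arguments": {"moves": [[[0,0,0],0],[[0,0,0],0],[[0,0,0],0],[[0,0,0],0],[[0,0,0],0]]}}

```text
time_s: 4.97
tcp_pos: [0.4997, -0.2448, 0.0866]
ee_rot: [[0.0, -1.0, -0.0], [-1.0, -0.0, 0.0], [-0.0, 0.0, -1.0]]
wrist_force: [-1.1, 0.3, -0.4]
gripper_width: 0.324
gripper_force: 27.1
```

Call:
{"name": "apply_moves", "arguments": {"moves": [[[0,0,-0.01],0],[[0,0,-0.02],0],[[0,0,-0.02],0],[[0,0,-0.02],0],[[0,0,-0.02],0]]}}

```text
time_s: 5.38
tcp_pos: [0.4995, -0.2447, 0.1779]
ee_rot: [[0.0, -1.0, -0.0], [-1.0, -0.0, 0.0], [-0.0, 0.0, -1.0]]
wrist_force: [1.1, -0.6, -0.5]
gripper_width: 0.328
gripper_force: 29.9
```

Call:
{"name": "apply_moves", "arguments": {"moves": [[[-0.02,-0.01,0],0],[[-0.034,-0.01,0],0],[[-0.034,-0.01,0],0],[[-0.034,-0.01,0],0],[[-0.034,-0.01,0],0]]}}

```text
time_s: 5.8
tcp_pos: [0.5498, -0.0873, 0.1772]
ee_rot: [[-0.001, -1.0, 0.0], [-1.0, 0.001, 0.0], [-0.0, -0.0, -1.0]]
wrist_force: [0.7, -0.7, -0.8]
gripper_width: 0.324
gripper_force: 30.0
```

Call:
{"name": "apply_moves", "arguments": {"moves": [[[-0.034,-0.01,0],0],[[-0.034,-0.01,0],0],[[-0.034,-0.01,0],0],[[-0.034,-0.01,0],0],[[-0.034,-0.01,0],0]]}}

```text
time_s: 6.22
tcp_pos: [0.5998, 0.083, 0.1771]
ee_rot: [[0.0, -1.0, -0.0], [-1.0, -0.0, 0.0], [-0.0, 0.0, -1.0]]
wrist_force: [0.2, -1.0, -1.0]
gripper_width: 0.325
gripper_force: 30.0
```

Call:
{"name": "apply_moves", "arguments": {"moves": [[[-0.034,-0.01,0],0],[[-0.03,-0.01,0],0],[[-0.018,-0.009,0],0],[[0,0,0],0],[[0,0,0],0]]}}

```text
time_s: 6.63
tcp_pos: [0.6285, 0.1642, 0.1762]
ee_rot: [[0.002, -1.0, -0.001], [-1.0, -0.002, -0.0], [0.0, 0.001, -1.0]]
wrist_force: [-0.0, -0.6, -0.8]
gripper_width: 0.322
gripper_force: 29.9
```

Call:
{"name": "apply_moves", "arguments": {"moves": [[[0,0,0.025],0],[[0,0,0.025],0],[[0,0,0.018],0],[[0,0,0.009],0],[[0,0,0.004],0]]}}

```text
time_s: 7.05
tcp_pos: [0.6276, 0.1617, 0.0942]
ee_rot: [[-0.001, -1.0, -0.003], [-1.0, 0.001, -0.002], [0.002, 0.003, -1.0]]
wrist_force: [-0.5, 0.2, -1.7]
gripper_width: 0.325
gripper_force: 29.9
```

Call:
{"name": "apply_moves", "arguments": {"moves": [[[0,0,0.002],0],[[0,0,0.002],0],[[0,0,0],0],[[0,0,0],0],[[0,0,0],0]]}}

```text
time_s: 7.47
tcp_pos: [0.6292, 0.1634, 0.0926]
ee_rot: [[0.0, -1.0, 0.002], [-1.0, -0.0, 0.001], [-0.001, -0.002, -1.0]]
wrist_force: [0.6, 0.6, -1.1]
gripper_width: 0.326
gripper_force: 29.9
```

Run:
```python
from fit import *
p=imaging.capture("scene");cv2.imwrite("pics/b1.png",p["frame"][80:360,80:480])
print(look("bottle",(.629,.163),pics=[p]))
s=r.sense();print(s["tcp_pos"],s["wrist_force"])
```

```text
[]
[0.6290317  0.16338531 0.09222723] [ 0.23876897 -0.11554601 -1.50127316]
```

View pics/b1.png

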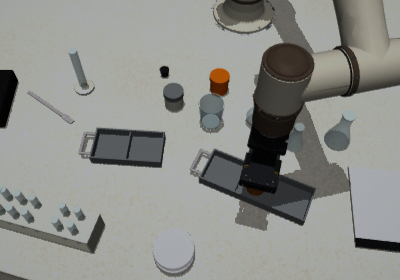

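The picture shows the bottle held in the middle compartment at (258,188), with the rest of the scene undisturbed. The wrist still carries its weight, so I lower it a bit more and release.

Call:
{"name": "apply_moves", "arguments": {"moves": [[[0,0,0.001],0],[[0,0,0.001],0],[[0,0,0],0],[[0,0,0],0]]}}

```text
time_s: 7.9
tcp_pos: [0.6291, 0.1634, 0.0905]
ee_rot: [[0.0, -1.0, 0.001], [-1.0, -0.0, 0.0], [-0.0, -0.001, -1.0]]
wrist_force: [-1.6, 0.2, 4.7]
gripper_width: 0.324
gripper_force: 30.0
```

Call:
{"name": "apply_moves", "arguments": {"moves": [[[0,0,0],0],[[0,0,0],0],[[0,0,0],0],[[0,0,0],0],[[0,0,0],0]], "hand": 0.087}}

```text
time_s: 8.32
tcp_pos: [0.6287, 0.1631, 0.0891]
ee_rot: [[-0.0, -1.0, -0.0], [-1.0, 0.0, -0.0], [0.0, 0.0, -1.0]]
wrist_force: [-0.6, 0.7, 1.1]
gripper_width: 0.619
gripper_force: 0.0
```

Call:
{"name": "apply_moves", "arguments": {"moves": [[[0,0,-0.015],0],[[0,0,-0.03],0],[[0,0,-0.04],0],[[0,0,-0.04],0],[[0,0,-0.02],0]]}}

```text
time_s: 8.73
tcp_pos: [0.6307, 0.1635, 0.2404]
ee_rot: [[0.001, -1.0, 0.008], [-1.0, -0.001, 0.002], [-0.002, -0.008, -1.0]]
wrist_force: [0.5, 0.9, 1.3]
gripper_width: 0.966
gripper_force: 0.0
```

Call:
{"name": "apply_moves", "arguments": {"moves": [[[0.038,0.013,0],0],[[0.038,0.013,0],0],[[0.038,0.013,0],0],[[0.038,0.013,0],0],[[0.038,0.013,0],0]]}}

```text
time_s: 9.15
tcp_pos: [0.5628, -0.0283, 0.2346]
ee_rot: [[0.001, -1.0, 0.0], [-1.0, -0.001, 0.0], [-0.0, -0.0, -1.0]]
wrist_force: [0.4, -0.6, 0.3]
gripper_width: 1.002
gripper_force: 0.0
```

Call:
{"name": "apply_moves", "arguments": {"moves": [[[0.038,0.013,0],0],[[0.038,0.013,0],0],[[0.038,0.013,0],0],[[0.038,0.013,0],0],[[0.038,0.013,0],0]]}}

```text
time_s: 9.57
tcp_pos: [0.4978, -0.2184, 0.2347]
ee_rot: [[0.0, -1.0, 0.0], [-1.0, -0.0, -0.0], [0.0, -0.0, -1.0]]
wrist_force: [0.7, 0.1, 0.5]
gripper_width: 1.0
gripper_force: 0.0
```

Call:
{"name": "apply_moves", "arguments": {"moves": [[[0.038,0.013,0],0],[[0.038,0.013,0],0],[[0.038,0.014,0],0],[[0.042,0.013,0],0],[[0,0,0],0]]}}

```text
out of range
```

Run:
```python
from fit import *
print(look("bottle",(.629,.163)))
print(r.sense()["tcp_pos"])
```

```text
[(array([0.63 , 0.162]), np.float64(0.86)), (array([0.628, 0.164]), np.float64(0.95)), (array([0.629, 0.163]), np.float64(1.8))]
[ 0.49824115 -0.21782146  0.23442603]
```

Call:
{"name": "apply_moves", "arguments": {"moves": [[[0.039,0.013,0],0],[[0.039,0.013,0],0],[[0.039,0.013,0],0],[[0.039,0.014,0],0],[[0,0,0],0]]}}

```text
time_s: 10.18
tcp_pos: [0.4445, -0.3767, 0.234]
ee_rot: [[-0.004, -1.0, -0.001], [-1.0, 0.004, -0.001], [0.001, 0.001, -1.0]]
wrist_force: [1.7, -0.1, 0.4]
gripper_width: 1.004
gripper_force: 0.0
```

Call:
{"name": "apply_moves", "arguments": {"moves": [[[0,0,0.034],0],[[0,0,0.034],0],[[0,0,0.034],0],[[0,0,0.024],0],[[0,0,0.007],0]]}}

```text
time_s: 10.6
tcp_pos: [0.4441, -0.3701, 0.097]
ee_rot: [[0.001, -1.0, -0.007], [-1.0, -0.001, 0.005], [-0.005, 0.007, -1.0]]
wrist_force: [0.2, 0.2, 0.2]
gripper_width: 0.997
gripper_force: 0.0
```

Call:
{"name": "apply_moves", "arguments": {"moves": [[[0,0,0],0],[[0,0,0],0],[[0,0,0],0],[[0,0,0],0],[[0,0,0],0]], "hand": 0.005}}

```text
time_s: 11.02
tcp_pos: [0.4467, -0.3731, 0.1033]
ee_rot: [[0.0, -1.0, 0.003], [-1.0, -0.0, -0.001], [0.001, -0.003, -1.0]]
wrist_force: [0.3, -0.3, 0.6]
gripper_width: 0.706
gripper_force: 0.0
```

Call:
{"name": "apply_moves", "arguments": {"moves": [[[0,0,0],0],[[0,0,0],0],[[0,0,0],0],[[0,0,0],0],[[0,0,0],0]]}}

```text
time_s: 11.43
tcp_pos: [0.4457, -0.3728, 0.1016]
ee_rot: [[-0.0, -1.0, -0.0], [-1.0, 0.0, 0.0], [-0.0, 0.0, -1.0]]
wrist_force: [-0.0, -0.3, 0.6]
gripper_width: 0.329
gripper_force: 0.0
```

Call:
{"name": "apply_moves", "arguments": {"moves": [[[0,0,0],0],[[0,0,0],0]]}}

```text
time_s: 11.6
tcp_pos: [0.4457, -0.3727, 0.1014]
ee_rot: [[-0.0, -1.0, -0.0], [-1.0, 0.0, 0.0], [-0.0, 0.0, -1.0]]
wrist_force: [-0.2, -0.2, -0.6]
gripper_width: 0.233
gripper_force: 30.0
```

Call:
{"name": "apply_moves", "arguments": {"moves": [[[0,0,-0.01],0],[[0,0,-0.03],0],[[0,0,-0.04],0],[[0,0,-0.04],0],[[0,0,-0.04],0]]}}

```text
time_s: 12.02
tcp_pos: [0.4453, -0.3726, 0.264]
ee_rot: [[0.0, -1.0, -0.0], [-1.0, -0.0, -0.0], [0.0, 0.0, -1.0]]
wrist_force: [0.6, -0.6, -0.3]
gripper_width: 0.238
gripper_force: 30.0
```

Call:
{"name": "apply_moves", "arguments": {"moves": [[[-0.01,-0.005,0],0],[[-0.025,-0.01,0],0],[[-0.037,-0.012,0],0],[[-0.037,-0.012,0],0],[[-0.037,-0.012,0],0]]}}

```text
time_s: 12.43
tcp_pos: [0.4968, -0.2254, 0.262]
ee_rot: [[-0.001, -1.0, 0.001], [-1.0, 0.001, -0.0], [0.0, -0.001, -1.0]]
wrist_force: [0.8, -0.4, -0.5]
gripper_width: 0.234
gripper_force: 30.0
```

Call:
{"name": "apply_moves", "arguments": {"moves": [[[-0.037,-0.012,0],0],[[-0.037,-0.012,0],0],[[-0.037,-0.012,0],0],[[-0.037,-0.012,0],0],[[-0.037,-0.012,0],0]]}}

```text
time_s: 12.85
tcp_pos: [0.5568, -0.0398, 0.2622]
ee_rot: [[0.0, -1.0, 0.001], [-1.0, -0.0, 0.0], [-0.0, -0.001, -1.0]]
wrist_force: [0.9, -0.7, -0.8]
gripper_width: 0.231
gripper_force: 30.0
```

Call:
{"name": "apply_moves", "arguments": {"moves": [[[-0.037,-0.012,0],0],[[-0.037,-0.012,0],0],[[-0.037,-0.012,0],0],[[-0.037,-0.012,0],0],[[-0.037,-0.012,0],0]]}}

```text
time_s: 13.27
tcp_pos: [0.6168, 0.1452, 0.2621]
ee_rot: [[0.0, -1.0, 0.0], [-1.0, -0.0, 0.0], [-0.0, -0.0, -1.0]]
wrist_force: [0.1, -0.5, 0.2]
gripper_width: 0.235
gripper_force: 30.0
```

Call:
{"name": "apply_moves", "arguments": {"moves": [[[-0.037,-0.012,0],0],[[-0.037,-0.012,0],0],[[-0.025,-0.003,0],0],[[-0.008,0,0],0],[[0,0,0],0]]}}

```text
time_s: 13.68
tcp_pos: [0.6433, 0.2524, 0.2607]
ee_rot: [[0.003, -1.0, -0.001], [-1.0, -0.003, -0.0], [0.0, 0.001, -1.0]]
wrist_force: [-0.7, -0.6, -1.5]
gripper_width: 0.235
gripper_force: 30.0
```

Call:
{"name": "apply_moves", "arguments": {"moves": [[[0,0,0],0],[[0,0,0],0]]}}

```text
time_s: 13.85
tcp_pos: [0.6435, 0.2489, 0.2621]
ee_rot: [[-0.001, -1.0, 0.0], [-1.0, 0.001, -0.0], [0.0, -0.0, -1.0]]
wrist_force: [-0.8, 0.4, -0.7]
gripper_width: 0.234
gripper_force: 30.0
```

Run:
```python
from fit import *
p=imaging.capture("scene");cv2.imwrite("pics/c1.png",p["frame"][60:360,80:480])
s=r.sense();print(s["tcp_pos"],s["wrist_force"])
```

```text
[0.64365003 0.24865912 0.26225868] [-1.08435233 -0.78958869 -1.17358563]
```

View pics/c1.png

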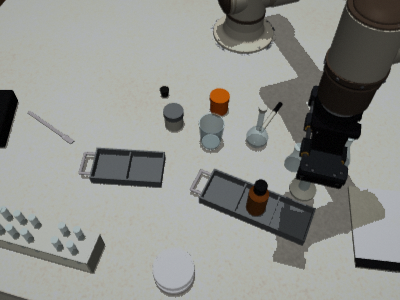

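Cylinder is held upright with its foot at about (303,187), and the bottle stands in the middle compartment at (258,197). Lowering it now.

Call:
{"name": "apply_moves", "arguments": {"moves": [[[0,0,0.03],0],[[0,0,0.04],0],[[0,0,0.04],0],[[0,0,0.025],0],[[0,0,0.01],0]]}}

```text
time_s: 14.32
tcp_pos: [0.6411, 0.2473, 0.1119]
ee_rot: [[-0.003, -1.0, -0.008], [-1.0, 0.003, -0.004], [0.004, 0.008, -1.0]]
wrist_force: [0.5, -0.7, -0.8]
gripper_width: 0.234
gripper_force: 30.0
```

Call:
{"name": "apply_moves", "arguments": {"moves": [[[0,0,0.005],0],[[0,0,0.003],0],[[0,0,0.002],0],[[0,0,0.001],0],[[0,0,0],0]]}}

```text
time_s: 14.73
tcp_pos: [0.6445, 0.2506, 0.1073]
ee_rot: [[0.0, -1.0, 0.003], [-1.0, -0.0, 0.002], [-0.002, -0.003, -1.0]]
wrist_force: [-0.2, -0.9, -0.1]
gripper_width: 0.233
gripper_force: 30.0
```

Call:
{"name": "apply_moves", "arguments": {"moves": [[[0,0,0.001],0],[[0,0,0],0],[[0,0,0],0],[[0,0,0],0]]}}

```text
time_s: 15.07
tcp_pos: [0.644, 0.2505, 0.1054]
ee_rot: [[0.0, -1.0, 0.001], [-1.0, -0.0, 0.001], [-0.001, -0.001, -1.0]]
wrist_force: [-0.5, -0.3, 1.9]
gripper_width: 0.232
gripper_force: 30.0
```

Call:
{"name": "apply_moves", "arguments": {"moves": [[[0,0,0],0],[[0,0,0],0],[[0,0,0],0],[[0,0,0],0],[[0,0,0],0]], "hand": 0.087}}

```text
time_s: 15.48
tcp_pos: [0.6437, 0.2502, 0.1044]
ee_rot: [[0.0, -1.0, -0.0], [-1.0, -0.0, -0.0], [0.0, 0.0, -1.0]]
wrist_force: [0.7, -0.5, -0.4]
gripper_width: 0.53
gripper_force: 0.0
```

Call:
{"name": "apply_moves", "arguments": {"moves": [[[0,0,-0.015],0],[[0,0,-0.03],0],[[0,0,-0.04],0],[[0,0,-0.04],0],[[0,0,-0.02],0]]}}

```text
time_s: 15.9
tcp_pos: [0.6456, 0.2506, 0.2559]
ee_rot: [[0.001, -1.0, 0.008], [-1.0, -0.001, 0.003], [-0.003, -0.008, -1.0]]
wrist_force: [1.1, -0.2, 2.1]
gripper_width: 0.907
gripper_force: 0.0
```

Call:
{"name": "apply_moves", "arguments": {"moves": [[[0.032,0.019,0],0],[[0.033,0.019,0],0],[[0.032,0.019,0],0],[[0.033,0.019,0],0],[[0.032,0.019,0],0]]}}

```text
time_s: 16.32
tcp_pos: [0.5475, 0.0867, 0.2496]
ee_rot: [[0.0, -1.0, 0.0], [-1.0, -0.0, -0.0], [0.0, -0.0, -1.0]]
wrist_force: [0.4, 0.5, 0.9]
gripper_width: 1.0
gripper_force: 0.0
```

Call:
{"name": "apply_moves", "arguments": {"moves": [[[0.033,0.019,0],0],[[0.032,0.019,0],0],[[0.033,0.02,0],0],[[0.033,0.02,0],0],[[0.033,0.019,0],0]]}}

```text
time_s: 16.73
tcp_pos: [0.4503, -0.0771, 0.2498]
ee_rot: [[0.001, -1.0, 0.001], [-1.0, -0.001, 0.0], [-0.0, -0.001, -1.0]]
wrist_force: [0.2, 0.5, -0.4]
gripper_width: 1.001
gripper_force: 0.0
```

Call:
{"name": "apply_moves", "arguments": {"moves": [[[0.031,0.019,0],0],[[0,0,0],0],[[0,0,0],0]]}}

```text
time_s: 16.98
tcp_pos: [0.4318, -0.1081, 0.25]
ee_rot: [[-0.003, -1.0, 0.001], [-1.0, 0.003, 0.0], [-0.0, -0.001, -1.0]]
wrist_force: [-0.2, -0.9, -0.2]
gripper_width: 1.0
gripper_force: 0.0
```

Run:
```python
from fit import *
print(look("cylinder",(.643,.25)))
print(r.sense()["tcp_pos"])
```

```text
[(array([0.644, 0.249]), np.float64(0.92)), (array([0.644, 0.25 ]), np.float64(0.94)), (array([0.644, 0.249]), np.float64(1.85))]
[ 0.43338789 -0.10611205  0.2495072 ]
```

Call:
{"name": "apply_moves", "arguments": {"moves": [[[0,0,0.04],0],[[0,0,0.04],0],[[0,0,0.04],0],[[0,0,0.035],0],[[0,0,0.025],0]]}}

```text
time_s: 17.6
tcp_pos: [0.4316, -0.1059, 0.0666]
ee_rot: [[0.001, -1.0, -0.004], [-1.0, -0.001, -0.0], [0.0, 0.004, -1.0]]
wrist_force: [-0.5, 0.1, 0.1]
gripper_width: 1.0
gripper_force: 0.0
```

Call:
{"name": "apply_moves", "arguments": {"moves": [[[0,0,0.02],0],[[0,0,0.01],0],[[0,0,0.005],0],[[0,0,0],0],[[0,0,0],0]]}}

```text
time_s: 18.02
tcp_pos: [0.4336, -0.1063, 0.0347]
ee_rot: [[0.001, -1.0, 0.0], [-1.0, -0.001, -0.0], [0.0, -0.0, -1.0]]
wrist_force: [0.8, -0.4, 0.4]
gripper_width: 0.997
gripper_force: 0.0
```

Call:
{"name": "apply_moves", "arguments": {"moves": [[[0,0,0],0],[[0,0,0],0],[[0,0,0],0],[[0,0,0],0],[[0,0,0],0]], "hand": 0.03}}

```text
time_s: 18.43
tcp_pos: [0.433, -0.1068, 0.035]
ee_rot: [[-0.0, -1.0, 0.001], [-1.0, 0.0, 0.0], [-0.0, -0.001, -1.0]]
wrist_force: [-0.4, 0.9, 0.0]
gripper_width: 0.705
gripper_force: 0.0
```

Call:
{"name": "apply_moves", "arguments": {"moves": [[[0,0,0],0],[[0,0,0],0],[[0,0,0],0]]}}

```text
time_s: 18.68
tcp_pos: [0.4327, -0.1068, 0.0348]
ee_rot: [[0.0, -1.0, -0.0], [-1.0, -0.0, -0.0], [0.0, 0.0, -1.0]]
wrist_force: [-1.3, 0.7, 4.1]
gripper_width: 0.627
gripper_force: 30.0
```

Call:
{"name": "apply_moves", "arguments": {"moves": [[[0,0,-0.01],0],[[0,0,-0.02],0],[[0,0,-0.03],0],[[0,0,-0.02],0],[[0,-0.01,0],0]]}}

```text
time_s: 19.1
tcp_pos: [0.4442, -0.1068, 0.1183]
ee_rot: [[0.0, -1.0, 0.007], [-1.0, -0.0, 0.0], [-0.0, -0.007, -1.0]]
wrist_force: [0.2, 0.2, -0.4]
gripper_width: 0.621
gripper_force: 30.0
```

Call:
{"name": "apply_moves", "arguments": {"moves": [[[0.005,-0.032,0],0],[[0.006,-0.034,0],0],[[0.006,-0.034,0],0],[[0.006,-0.034,0],0],[[0.004,-0.024,0],0]]}}

```text
time_s: 19.52
tcp_pos: [0.6034, -0.1343, 0.1129]
ee_rot: [[-0.0, -1.0, -0.0], [-1.0, 0.0, -0.0], [0.0, 0.0, -1.0]]
wrist_force: [0.8, 0.7, -0.5]
gripper_width: 0.622
gripper_force: 30.0
```

Call:
{"name": "apply_moves", "arguments": {"moves": [[[0,0,0],0],[[0,0,0],0],[[0,0,0.03],0],[[0,0,0.025],0],[[0,0,0.012],0]]}}

```text
time_s: 19.93
tcp_pos: [0.597, -0.1334, 0.0438]
ee_rot: [[-0.001, -1.0, -0.007], [-1.0, 0.001, 0.001], [-0.001, 0.007, -1.0]]
wrist_force: [0.1, 0.1, -1.9]
gripper_width: 0.62
gripper_force: 30.0
```

Call:
{"name": "apply_moves", "arguments": {"moves": [[[0,0,0.004],0],[[0,0,0.002],0],[[0,0,0.001],0],[[0,0,0],0],[[0,0,0],0]]}}

```text
time_s: 20.35
tcp_pos: [0.6014, -0.1338, 0.0418]
ee_rot: [[0.0, -1.0, 0.002], [-1.0, -0.0, -0.0], [0.0, -0.002, -1.0]]
wrist_force: [-0.7, 0.2, -0.5]
gripper_width: 0.619
gripper_force: 30.0
```

Call:
{"name": "apply_moves", "arguments": {"moves": [[[0,0,0.001],0],[[0,0,0.001],0],[[0,0,0],0],[[0,0,0],0],[[0,0,0],0]]}}

```text
time_s: 20.77
tcp_pos: [0.6009, -0.1338, 0.0388]
ee_rot: [[0.0, -1.0, 0.0], [-1.0, -0.0, -0.0], [0.0, -0.0, -1.0]]
wrist_force: [-0.5, 0.9, 0.6]
gripper_width: 0.624
gripper_force: 30.0
```

Call:
{"name": "apply_moves", "arguments": {"moves": [[[0,0,0],0],[[0,0,0],0],[[0,0,0],0],[[0,0,0],0],[[0,0,0],0]], "hand": 0.087}}

```text
time_s: 21.18
tcp_pos: [0.6007, -0.1338, 0.0385]
ee_rot: [[0.0, -1.0, -0.0], [-1.0, -0.0, -0.0], [0.0, 0.0, -1.0]]
wrist_force: [-0.0, 0.1, 0.6]
gripper_width: 0.916
gripper_force: 0.0
```

Call:
{"name": "apply_moves", "arguments": {"moves": [[[0,0,-0.015],0],[[0,0,-0.035],0],[[0,0,-0.04],0],[[0,0,-0.04],0],[[0,0,-0.04],0]]}}

```text
time_s: 21.6
tcp_pos: [0.6003, -0.1338, 0.2103]
ee_rot: [[0.0, -1.0, -0.0], [-1.0, -0.0, -0.0], [0.0, 0.0, -1.0]]
wrist_force: [0.8, -0.1, 0.5]
gripper_width: 1.0
gripper_force: 0.0
```

Call:
{"name": "apply_moves", "arguments": {"moves": [[[-0.02,0.006,-0.03],0],[[-0.037,0.013,0],0],[[-0.037,0.013,0],0],[[-0.037,0.013,0],0],[[-0.037,0.013,0],0]]}}

```text
time_s: 22.02
tcp_pos: [0.5418, 0.0355, 0.2388]
ee_rot: [[-0.001, -1.0, 0.001], [-1.0, 0.001, 0.0], [-0.0, -0.001, -1.0]]
wrist_force: [0.2, -0.1, 0.2]
gripper_width: 1.0
gripper_force: 0.0
```

Call:
{"name": "apply_moves", "arguments": {"moves": [[[-0.037,0.012,0],0],[[-0.037,0.012,0],0],[[-0.037,0.012,0],0],[[-0.037,0.012,0],0],[[-0.037,0.012,0],0]]}}

```text
time_s: 22.43
tcp_pos: [0.4817, 0.2208, 0.2388]
ee_rot: [[0.0, -1.0, 0.0], [-1.0, -0.0, 0.0], [-0.0, -0.0, -1.0]]
wrist_force: [-0.5, 0.2, 0.2]
gripper_width: 1.002
gripper_force: 0.0
```

Call:
{"name": "apply_moves", "arguments": {"moves": [[[-0.017,0.008,0],0],[[0,0,0],0],[[0,0,0],0]]}}

```text
time_s: 22.68
tcp_pos: [0.4742, 0.237, 0.2385]
ee_rot: [[0.002, -1.0, -0.0], [-1.0, -0.002, -0.0], [0.0, 0.0, -1.0]]
wrist_force: [0.2, -0.1, -0.1]
gripper_width: 1.001
gripper_force: 0.0
```

Run:
```python
from fit import *
print(look("jar",(.6005,-.134)))
print(r.sense()["tcp_pos"])
```

```text
[(array([ 0.603, -0.136]), np.float64(0.94)), (array([ 0.6  , -0.136]), np.float64(0.96)), (array([ 0.601, -0.136]), np.float64(1.88))]
[0.47509552 0.23513173 0.2385327 ]
```

Call:
{"name": "apply_moves", "arguments": {"moves": [[[0,0,0.04],0],[[0,0,0.04],0],[[0,0,0.04],0],[[0,0,0.035],0],[[0,0,0.02],0]]}}

```text
time_s: 23.3
tcp_pos: [0.4732, 0.2334, 0.0598]
ee_rot: [[-0.003, -1.0, -0.005], [-1.0, 0.003, -0.004], [0.004, 0.005, -1.0]]
wrist_force: [0.1, 0.3, 0.1]
gripper_width: 0.998
gripper_force: 0.0
```

Call:
{"name": "apply_moves", "arguments": {"moves": [[[0,0,0.01],0],[[0,0,0.002],0],[[0,0,0],0],[[0,0,0],0]]}}

```text
time_s: 23.63
tcp_pos: [0.476, 0.2368, 0.0531]
ee_rot: [[-0.0, -1.0, 0.003], [-1.0, 0.0, 0.002], [-0.002, -0.003, -1.0]]
wrist_force: [0.2, 0.8, 1.0]
gripper_width: 1.002
gripper_force: 0.0
```

Call:
{"name": "apply_moves", "arguments": {"moves": [[[0,0,0],0],[[0,0,0],0],[[0,0,0],0],[[0,0,0],0],[[0,0,0],0]], "hand": 0.005}}

```text
time_s: 24.05
tcp_pos: [0.4749, 0.2364, 0.052]
ee_rot: [[0.0, -1.0, 0.001], [-1.0, -0.0, 0.001], [-0.001, -0.001, -1.0]]
wrist_force: [-0.8, 0.3, 0.4]
gripper_width: 0.704
gripper_force: 0.0
```

Call:
{"name": "apply_moves", "arguments": {"moves": [[[0,0,0],0],[[0,0,0],0],[[0,0,0],0],[[0,0,0],0],[[0,0,0],0]]}}

```text
time_s: 24.47
tcp_pos: [0.4747, 0.2362, 0.0515]
ee_rot: [[0.0, -1.0, -0.0], [-1.0, -0.0, -0.0], [0.0, 0.0, -1.0]]
wrist_force: [0.1, 0.3, 0.3]
gripper_width: 0.327
gripper_force: 0.0
```

Call:
{"name": "apply_moves", "arguments": {"moves": [[[0,0,0],0],[[0,0,0],0]]}}

```text
time_s: 24.63
tcp_pos: [0.4748, 0.2362, 0.0515]
ee_rot: [[-0.0, -1.0, 0.0], [-1.0, 0.0, 0.0], [-0.0, -0.0, -1.0]]
wrist_force: [-0.3, 0.6, 1.1]
gripper_width: 0.246
gripper_force: 29.4
```

Call:
{"name": "apply_moves", "arguments": {"moves": [[[0,0,-0.01],0],[[0,0,-0.02],0],[[0,0,-0.03],0],[[0,0,-0.035],0],[[0,0,-0.025],0]]}}

```text
time_s: 25.05
tcp_pos: [0.4754, 0.2365, 0.175]
ee_rot: [[0.001, -1.0, 0.003], [-1.0, -0.001, 0.002], [-0.002, -0.003, -1.0]]
wrist_force: [0.4, 0.5, -1.3]
gripper_width: 0.247
gripper_force: 29.4
```

Call:
{"name": "apply_moves", "arguments": {"moves": [[[0.016,-0.012,0],0],[[0.036,-0.012,0],0],[[0.038,-0.012,0],0],[[0.038,-0.012,0],0],[[0.038,-0.012,0],0]]}}

```text
time_s: 25.47
tcp_pos: [0.5348, 0.0686, 0.1724]
ee_rot: [[0.001, -1.0, 0.001], [-1.0, -0.001, 0.0], [-0.0, -0.001, -1.0]]
wrist_force: [1.8, -0.2, -0.1]
gripper_width: 0.245
gripper_force: 29.4
```

Call:
{"name": "apply_moves", "arguments": {"moves": [[[0.038,-0.012,0],0],[[0.038,-0.012,0],0],[[0.038,-0.012,0],0],[[0.038,-0.012,0],0],[[0.038,-0.012,0],0]]}}

```text
time_s: 25.88
tcp_pos: [0.5948, -0.1218, 0.1724]
ee_rot: [[0.0, -1.0, 0.0], [-1.0, -0.0, 0.0], [-0.0, -0.0, -1.0]]
wrist_force: [0.5, 1.3, -0.3]
gripper_width: 0.25
gripper_force: 29.4
```

Call:
{"name": "apply_moves", "arguments": {"moves": [[[0.038,-0.012,0],0],[[0.038,-0.01,0],0],[[0.024,0,0],0],[[0,0,0],0],[[0,0,0],0]]}}

```text
time_s: 26.3
tcp_pos: [0.6162, -0.2212, 0.1714]
ee_rot: [[-0.003, -1.0, -0.001], [-1.0, 0.003, 0.0], [-0.0, 0.001, -1.0]]
wrist_force: [-0.1, 1.2, -1.2]
gripper_width: 0.249
gripper_force: 29.4
```

Run:
```python
from fit import *
p=imaging.capture("scene");cv2.imwrite("pics/s1.png",p["frame"][60:360,80:480])
s=r.sense();print(s["tcp_pos"],s["wrist_force"])
```

```text
[ 0.61629366 -0.22001052  0.17159155] [-0.3965814  -0.95565048 -0.73698246]
```

View pics/s1.png

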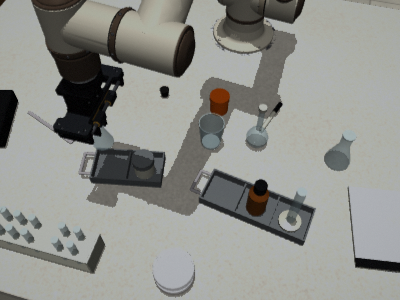

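The picture shows the small flask held at (103,137) over the loop compartment, with the jar (143,163), bottle (258,197) and cylinder (293,215) all standing. Lowering it now.

Call:
{"name": "apply_moves", "arguments": {"moves": [[[0,0,0.025],0],[[0,0,0.035],0],[[0,0,0.03],0],[[0,0,0.015],0],[[0,0,0.005],0]]}}

```text
time_s: 26.77
tcp_pos: [0.6145, -0.2177, 0.0583]
ee_rot: [[0.002, -1.0, -0.007], [-1.0, -0.002, 0.002], [-0.002, 0.007, -1.0]]
wrist_force: [-0.4, -0.1, -0.5]
gripper_width: 0.247
gripper_force: 29.4
```

Call:
{"name": "apply_moves", "arguments": {"moves": [[[0,0,0.003],0],[[0,0,0.001],0],[[0,0,0.001],0],[[0,0,0],0],[[0,0,0],0]]}}

```text
time_s: 27.18
tcp_pos: [0.6175, -0.2198, 0.0579]
ee_rot: [[0.0, -1.0, 0.002], [-1.0, -0.0, -0.0], [0.0, -0.002, -1.0]]
wrist_force: [-0.1, 0.1, -1.4]
gripper_width: 0.247
gripper_force: 29.4
```

Call:
{"name": "apply_moves", "arguments": {"moves": [[[0,0,0.001],0],[[0,0,0.001],0],[[0,0,0],0],[[0,0,0],0],[[0,0,0],0]]}}

```text
time_s: 27.6
tcp_pos: [0.6173, -0.2199, 0.0555]
ee_rot: [[0.0, -1.0, 0.001], [-1.0, -0.0, -0.0], [0.0, -0.001, -1.0]]
wrist_force: [-0.5, 1.1, 5.1]
gripper_width: 0.252
gripper_force: 29.4
```

Call:
{"name": "apply_moves", "arguments": {"moves": [[[0,0,0],0],[[0,0,0],0],[[0,0,0],0],[[0,0,0],0],[[0,0,0],0]], "hand": 0.087}}

```text
time_s: 28.02
tcp_pos: [0.6164, -0.2198, 0.0539]
ee_rot: [[-0.0, -1.0, -0.001], [-1.0, 0.0, 0.0], [-0.0, 0.001, -1.0]]
wrist_force: [1.2, 0.0, -0.6]
gripper_width: 0.544
gripper_force: 0.0
```

Call:
{"name": "apply_moves", "arguments": {"moves": [[[0,0,0],0],[[0,0,-0.02],0],[[0,0,-0.04],0],[[0,0,-0.04],0],[[0,0,-0.04],0]]}}

```text
time_s: 28.43
tcp_pos: [0.6163, -0.2198, 0.1957]
ee_rot: [[0.0, -1.0, -0.001], [-1.0, -0.0, -0.0], [0.0, 0.001, -1.0]]
wrist_force: [1.0, -0.7, 0.6]
gripper_width: 0.92
gripper_force: 0.0
```

Call:
{"name": "apply_moves", "arguments": {"moves": [[[-0.015,0.006,-0.035],0],[[-0.038,0.012,0],0],[[-0.038,0.012,0],0],[[-0.038,0.012,0],0],[[-0.038,0.012,0],0]]}}

```text
time_s: 28.85
tcp_pos: [0.5618, -0.0515, 0.2297]
ee_rot: [[-0.001, -1.0, 0.0], [-1.0, 0.001, 0.0], [-0.0, -0.0, -1.0]]
wrist_force: [0.6, 0.3, -0.6]
gripper_width: 1.002
gripper_force: 0.0
```

Call:
{"name": "apply_moves", "arguments": {"moves": [[[-0.038,0.012,0],0],[[-0.038,0.012,0],0],[[-0.038,0.012,0],0],[[-0.038,0.012,0],0],[[-0.038,0.012,0],0]]}}

```text
time_s: 29.27
tcp_pos: [0.5017, 0.1388, 0.2297]
ee_rot: [[-0.0, -1.0, 0.0], [-1.0, 0.0, 0.0], [-0.0, -0.0, -1.0]]
wrist_force: [0.7, -0.1, -0.6]
gripper_width: 1.003
gripper_force: 0.0
```

Call:
{"name": "apply_moves", "arguments": {"moves": [[[-0.038,0.013,0],0],[[-0.038,0.013,0],0],[[-0.038,0.013,0],0],[[-0.038,0.013,0],0],[[-0.038,0.013,0],0]]}}

```text
time_s: 29.68
tcp_pos: [0.4366, 0.3289, 0.2297]
ee_rot: [[0.0, -1.0, 0.0], [-1.0, -0.0, 0.0], [-0.0, -0.0, -1.0]]
wrist_force: [1.6, -0.9, -0.5]
gripper_width: 1.001
gripper_force: 0.0
```

Run:
```python
from fit import *
print(look("flask_small",(.617,-.22)))
print(look("flask_large",(.433,.345)))
print(r.sense()["tcp_pos"])
```

```text
[(array([ 0.62 , -0.221]), np.float64(0.95)), (array([ 0.618, -0.221]), np.float64(0.92)), (array([ 0.619, -0.221]), np.float64(1.85))]
[(array([0.432, 0.345]), np.float64(0.95)), (array([0.433, 0.346]), np.float64(0.96)), (array([0.432, 0.346]), np.float64(1.9))]
[0.43813976 0.32598827 0.22959653]
```

Call:
{"name": "apply_moves", "arguments": {"moves": [[[-0.018,0.005,0],0],[[0,0,0],0],[[0,0,0.04],0],[[0,0,0.04],0],[[0,0,0.035],0]]}}

```text
time_s: 30.5
tcp_pos: [0.4329, 0.3439, 0.1134]
ee_rot: [[-0.002, -1.0, 0.0], [-1.0, 0.002, 0.001], [-0.001, -0.0, -1.0]]
wrist_force: [0.1, -0.0, -0.6]
gripper_width: 1.002
gripper_force: 0.0
```

Call:
{"name": "apply_moves", "arguments": {"moves": [[[0,0,0.025],0],[[0,0,0.012],0],[[0,0,0.004],0],[[0,0,0],0],[[0,0,0],0]]}}

```text
time_s: 30.92
tcp_pos: [0.4337, 0.3452, 0.0745]
ee_rot: [[-0.001, -1.0, 0.001], [-1.0, 0.001, 0.001], [-0.001, -0.001, -1.0]]
wrist_force: [0.0, 0.2, 0.2]
gripper_width: 1.002
gripper_force: 0.0
```

Call:
{"name": "apply_moves", "arguments": {"moves": [[[0,0,0],0],[[0,0,0],0],[[0,0,0],0],[[0,0,0],0],[[0,0,0],0]], "hand": 0.01}}

```text
time_s: 31.33
tcp_pos: [0.4328, 0.3454, 0.074]
ee_rot: [[0.0, -1.0, 0.001], [-1.0, -0.0, 0.001], [-0.001, -0.001, -1.0]]
wrist_force: [0.1, 0.9, -1.7]
gripper_width: 0.703
gripper_force: 0.0
```

Call:
{"name": "apply_moves", "arguments": {"moves": [[[0,0,0],0],[[0,0,0],0],[[0,0,0],0],[[0,0,0],0],[[0,0,0],0]]}}

```text
time_s: 31.75
tcp_pos: [0.4326, 0.3452, 0.0735]
ee_rot: [[0.0, -1.0, -0.0], [-1.0, -0.0, -0.0], [0.0, 0.0, -1.0]]
wrist_force: [-1.1, 0.3, 0.5]
gripper_width: 0.346
gripper_force: 29.8
```

Call:
{"name": "apply_moves", "arguments": {"moves": [[[0,0,0],0]]}}

```text
time_s: 31.83
tcp_pos: [0.4327, 0.3452, 0.0735]
ee_rot: [[0.0, -1.0, -0.0], [-1.0, -0.0, -0.0], [0.0, 0.0, -1.0]]
wrist_force: [0.0, -0.1, 0.4]
gripper_width: 0.348
gripper_force: 29.8
```

Call:
{"name": "apply_moves", "arguments": {"moves": [[[0,0,-0.01],0],[[0,0,-0.025],0],[[0,0,-0.035],0],[[0,0,-0.035],0],[[0,0,-0.025],0]]}}

```text
time_s: 32.25
tcp_pos: [0.4334, 0.3457, 0.2074]
ee_rot: [[0.001, -1.0, 0.003], [-1.0, -0.001, 0.003], [-0.003, -0.003, -1.0]]
wrist_force: [0.9, 0.8, -1.0]
gripper_width: 0.351
gripper_force: 29.8
```

Call:
{"name": "apply_moves", "arguments": {"moves": [[[0.01,-0.007,0],0],[[0.03,-0.02,0],0],[[0.034,-0.023,0],0],[[0.034,-0.023,0],0],[[0.034,-0.023,0],0]]}}

```text
time_s: 32.67
tcp_pos: [0.529, 0.2014, 0.2035]
ee_rot: [[0.001, -1.0, -0.001], [-1.0, -0.001, -0.0], [0.0, 0.001, -1.0]]
wrist_force: [1.1, 0.3, -1.7]
gripper_width: 0.352
gripper_force: 30.1
```

Call:
{"name": "apply_moves", "arguments": {"moves": [[[0.034,-0.023,0],0],[[0.034,-0.023,0],0],[[0.034,-0.023,0],0],[[0.025,-0.017,0],0],[[0,0,0],0]]}}

```text
time_s: 33.08
tcp_pos: [0.6166, 0.0711, 0.2025]
ee_rot: [[-0.006, -1.0, -0.001], [-1.0, 0.006, -0.002], [0.002, 0.001, -1.0]]
wrist_force: [-1.0, 0.4, -0.9]
gripper_width: 0.344
gripper_force: 30.5
```

Call:
{"name": "apply_moves", "arguments": {"moves": [[[0,0,0],0],[[0,0,0.025],0],[[0,0,0.035],0],[[0,0,0.035],0],[[0,0,0.02],0]]}}

```text
time_s: 33.5
tcp_pos: [0.6115, 0.0765, 0.0847]
ee_rot: [[0.0, -1.0, -0.006], [-1.0, -0.0, -0.001], [0.001, 0.006, -1.0]]
wrist_force: [-0.2, -0.6, -1.8]
gripper_width: 0.352
gripper_force: 30.4
```

Call:
{"name": "apply_moves", "arguments": {"moves": [[[0,0,0.007],0],[[0,0,0.002],0],[[0,0,0],0],[[0,0,0],0],[[0,0,0],0]]}}

```text
time_s: 33.92
tcp_pos: [0.6157, 0.0768, 0.0812]
ee_rot: [[0.001, -1.0, 0.003], [-1.0, -0.001, 0.001], [-0.001, -0.003, -1.0]]
wrist_force: [-0.4, 0.5, -1.2]
gripper_width: 0.347
gripper_force: 30.5
```

Call:
{"name": "apply_moves", "arguments": {"moves": [[[0,0,0.001],0],[[0,0,0.001],0],[[0,0,0],0],[[0,0,0],0],[[0,0,0],0]]}}

```text
time_s: 34.33
tcp_pos: [0.6148, 0.0762, 0.0776]
ee_rot: [[-0.0, -1.0, 0.0], [-1.0, 0.0, 0.0], [-0.0, -0.0, -1.0]]
wrist_force: [0.3, 0.1, -1.7]
gripper_width: 0.351
gripper_force: 30.5
```

Call:
{"name": "apply_moves", "arguments": {"moves": [[[0,0,0.001],0],[[0,0,0],0],[[0,0,0],0],[[0,0,0],0]]}}

```text
time_s: 34.67
tcp_pos: [0.6151, 0.0762, 0.0774]
ee_rot: [[0.0, -1.0, 0.001], [-1.0, -0.0, 0.0], [-0.0, -0.001, -1.0]]
wrist_force: [-1.4, -0.3, 4.9]
gripper_width: 0.351
gripper_force: 30.2
```

Run:
```python
from fit import *
p=imaging.capture("scene")
print(look("flask_large",(.6145,.076),pics=[p]))
f=p["frame"][150:330,230:430];cv2.imwrite("pics/l1.png",cv2.resize(f,None,fx=3,fy=3,interpolation=cv2.INTER_CUBIC))
s=r.sense();print(s["tcp_pos"],s["wrist_force"])
```

```text
[]
[0.61505278 0.07623174 0.07737191] [-2.05427472  0.03037163  5.47846827]
```

View pics/l1.png

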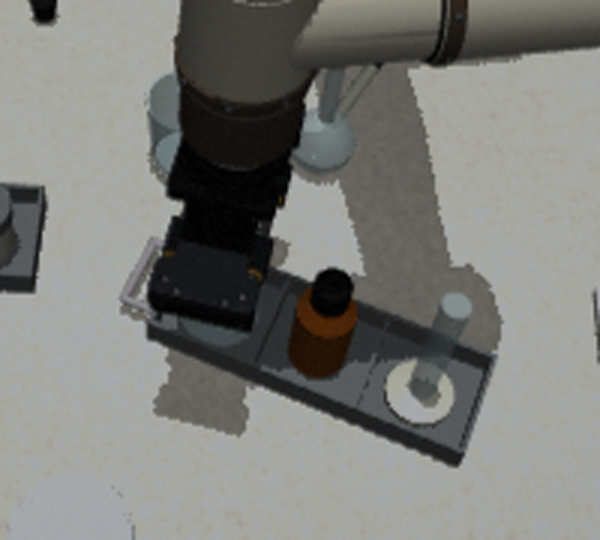

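The large flask's foot shows at (215,325) on the loop compartment's floor, and the force confirms contact. Releasing and backing off.

Call:
{"name": "apply_moves", "arguments": {"moves": [[[0,0,0],0],[[0,0,0],0],[[0,0,0],0],[[0,0,0],0],[[0,0,0],0]], "hand": 0.087}}

```text
time_s: 35.18
tcp_pos: [0.6147, 0.0762, 0.0761]
ee_rot: [[-0.0, -1.0, -0.0], [-1.0, 0.0, -0.0], [0.0, 0.0, -1.0]]
wrist_force: [-0.0, 0.1, -0.3]
gripper_width: 0.646
gripper_force: 0.0
```

Call:
{"name": "apply_moves", "arguments": {"moves": [[[0,0,0],0],[[0,0,-0.02],0],[[0,0,-0.035],0],[[0,0,-0.04],0],[[0,0,-0.04],0]]}}

```text
time_s: 35.6
tcp_pos: [0.6142, 0.076, 0.2124]
ee_rot: [[0.0, -1.0, -0.002], [-1.0, -0.0, -0.001], [0.001, 0.002, -1.0]]
wrist_force: [1.3, -0.1, 0.3]
gripper_width: 0.974
gripper_force: 0.0
```

Call:
{"name": "apply_moves", "arguments": {"moves": [[[0,0,-0.04],0],[[0.02,0.02,0],0],[[0.03,0.02,0],0],[[0.03,0.02,0],0],[[0.03,0.02,0],0]]}}

```text
time_s: 36.02
tcp_pos: [0.5337, -0.0346, 0.2516]
ee_rot: [[0.001, -1.0, 0.0], [-1.0, -0.001, 0.0], [-0.0, -0.0, -1.0]]
wrist_force: [-0.1, -0.7, -0.0]
gripper_width: 1.0
gripper_force: 0.0
```

Call:
{"name": "apply_moves", "arguments": {"moves": [[[0.03,0.02,0],0],[[0.03,0.02,0],0],[[0.03,0.02,0],0],[[0.03,0.02,0],0],[[0.03,0,0],0]]}}

```text
time_s: 36.43
tcp_pos: [0.4513, -0.1847, 0.2521]
ee_rot: [[-0.0, -1.0, -0.0], [-1.0, 0.0, 0.001], [-0.001, 0.0, -1.0]]
wrist_force: [0.1, 0.7, -0.3]
gripper_width: 0.998
gripper_force: 0.0
```

Call:
{"name": "apply_moves", "arguments": {"moves": [[[0.03,0,0],0],[[0.03,0,0],0],[[0.03,0,0],0],[[0,0,0],0],[[0,0,0],0]]}}

```text
time_s: 36.85
tcp_pos: [0.4543, -0.275, 0.251]
ee_rot: [[-0.003, -1.0, -0.001], [-1.0, 0.003, 0.0], [-0.0, 0.001, -1.0]]
wrist_force: [0.5, 0.8, -0.3]
gripper_width: 0.999
gripper_force: 0.0
```

Run:
```python
from fit import *
pics=[imaging.capture(c) for c in("top","scene")]
T=dict(flask_large=("l",-.088),bottle=("l",0),cylinder=("l",.088),flask_small=("s",-.044),jar=("s",.044))
tr=dict(l=(.629,.163,-.167),s=(.609,-.177,.19))
for n,(k,y) in T.items():
    a=tr[k];g=(a[0]-np.sin(a[2])*y,a[1]+np.cos(a[2])*y)
    print(n,np.round(g,3),look(n,g,pics=pics))
for p in pics:
    for n in("volumetric","beaker"):
        for d in models.place_of(p,n)[:1]: print(n,at_z(p,np.array(d["at"])*[560,420],0)[:2].round(3))
f=pics[1]["frame"][120:340,100:480];cv2.imwrite("pics/end.png",cv2.resize(f,(760,440),interpolation=cv2.INTER_CUBIC))
```

```text
flask_large [0.614 0.076] [(array([0.615, 0.077]), np.float64(0.93)), (array([0.612, 0.077]), np.float64(0.95)), (array([0.614, 0.077]), np.float64(1.86))]
bottle [0.629 0.163] [(array([0.629, 0.163]), np.float64(0.92)), (array([0.628, 0.163]), np.float64(0.95)), (array([0.628, 0.163]), np.float64(1.87))]
cylinder [0.644 0.25 ] [(array([0.644, 0.248]), np.float64(0.95)), (array([0.644, 0.25 ]), np.float64(0.89)), (array([0.645, 0.25 ]), np.float64(1.82))]
flask_small [ 0.617 -0.22 ] [(array([ 0.617, -0.221]), np.float64(0.94))]
jar [ 0.601 -0.134] [(array([ 0.6  , -0.135]), np.float64(0.96))]
volumetric [0.427 0.118]
beaker [0.464 0.005]
volumetric [0.427 0.126]
beaker [0.469 0.013]
```

View pics/end.png

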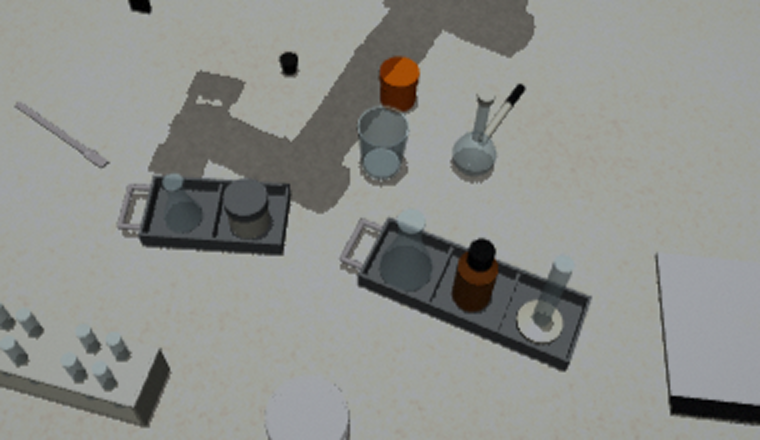

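All five stand centred and upright. The large flask is at (405,262), bottle (475,280), cylinder (540,310), small flask (183,210) and jar (247,210). The beaker (382,145) and volumetric flask (475,150) look unmoved.

```bash
python3 -c "
from station import r
print(r.finish_job())"
```

```text
the job is handed in; nothing more can be done
None
```

I placed all five items upright and centred in their named compartments at about 37 s of the 102 s limit, left the beaker and volumetric flask where they stood, and handed the job in; it returned no verdict.

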